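# Trip the pawl of a ratchet lens vise and unload the lens

### The arm

A 7-joint arm with a two-finger parallel gripper is mounted at the origin on the work surface. World frame = base frame: x ahead of the robot, y to its left, z up, the work surface at z = 0. Lengths are in m, angles in rad, forces in N, time in s.
With the tool pointing down it reaches from about 0.35 to 0.9 m from the base axis. Payload 8.1 kg.
Tool frame: the origin (TCP) lies midway between the tips of the shut fingers; the grasp point (between the pads) lies 19 mm behind it; z points along the fingers, y is the line along which they close (so a half turn about z gives the same grasp; the last joint's range is limited). The gripper opens to 92 mm and grips with 3 to 60 N. Pads are 19 mm wide; open, the fingers measure 130 mm over their backs; the gripper's body (75 mm by 190 mm) begins 47 mm behind the grasp point.
Start: joints at [-1.453, 0.434, 0.025, 1.573, -0.012, 1.134, -0.075], TCP at [0.137, 0.61, 0.227] pointing down, gripper open.
Joint ranges: [-2.62, 2.62], [-0.44, 2.09], [-1.27, 1.32], [0.08, 2.57], [-1.32, 4.46], [0.12, 2], [-2.74, 2.74]. Speed limits (rad/s): [2.22, 2.22, 3.01, 3.01, 3.14, 3.14, 3.14].

### API

Orientations are given as a rotation vector (axis times angle).
In Python, from cell import arm gives the robot as it stands.
- The arm moves only by the tool carry_out, never from a script. Its arguments are lists of equal length, an entry for each row: "claw": the finger opening in cm, from 0 to 9.18; "delta_pos": the shift along the tool's x, y, z in cm, a list of three; "angular": the turn, a rotation vector about the tool's x, y, z in rad, a list of three. In form: {"claw": [claw, ...], "delta_pos": [[dx, dy, dz], ...], "angular": [[ax, ay, az], ...]}. A call has 1 to 20 rows; each row shifts and turns the commanded pose from where the row before left it, along the tool's axes as they then stand; what a row does not reach is not made up. A row lasts 1/10 s, in which the tool goes at most 50 mm and 8.59 degrees, less where a joint would pass 70% of its speed; a pose out of reach is approached as far as the arm can. A call with a gripper value outside its range is refused whole. The fingers move at their own pace and stop on an object; "force" is the grip in N (left out, the last holds). Time passes only in rows, so rows that do not move let the fingers close. It gives the time, the measured TCP pose, the force, the opening and the grip force at its end, in the units of the state.
- arm.observe(): the state, without advancing time (a new reading comes with each control period).
- arm.get_image(name): name is "scene" or "top" or "wrist"; returns a dict with "frame" (384x512x3 uint8, red, green, blue), "mtx" (3x3 intrinsics, pixels), "dist" ([k1, k2, p1, p2, k3] as OpenCV has them; the pictures are not rectified), "T" (4x4, takes a point from camera to world coordinates). Camera axes: x right, y down, z forward; pixel columns grow to the right and rows downward; lengths in m; the calibration is good to about 2 mm. A picture is of the moment at which its call begins. There is no depth.
- arm.sign_off(): hands the job in; it is judged then, once.
Trained networks look in a picture, given as the dict that the camera call returned (one of the last four; its "shot" number tells which), for a name from the list of things; names that differ only in an ending like _2 or _b are one class to them, and where a whole thing is asked for, a point or a joint stands for the part that bears it (a point fixed in the world has none). Each returns a list of dicts, best first, with "conf" (0 to 1); they miss things now and then, are a little off and sometimes report something else, mostly with a low value. They report only what shows in the picture. A call takes as long as a camera call. They do not tell look-alikes from the thing itself.
- arm.look_for(label, picture): "centre" ([column, row] as shares, 0 to 1, of the picture: columns of its width, rows of its height, amid what is visible of it).
- arm.trace(label, picture): "region" (384x512 bool, what is visible of it) and "centre" ([column, row] as shares, 0 to 1, of the picture: columns of its width, rows of its height, amid what is visible of it).
- arm.place_of(label, picture): "centre" ([column, row] as shares, 0 to 1, of the picture: columns of its width, rows of its height: a listed point, or the origin of a listed thing).
The state is a dict: "clock": time; "joints": joint angles; "dq": joint speeds; "joint_efforts": joint torques, N m; "position": TCP position; "ee_rot": TCP orientation; "force": force on the tool from outside, world axes, zero at the start; "ft_torque": the same for the moment, N m; "width": opening from 0.0 (shut) to 1.0 (fully open); "gripper_force": force on a finger pad.
Only numpy, scipy, OpenCV 4.12 (cv2) and the standard library are available. Lean on these libraries where they do the work, as an engineer would, in place of code of your own. Each camera call takes 0.05 s, during which the arm holds its last target. There are 200 camera calls.

### The job

The lens in the ratchet vise is drilled and has to come out. Press the pawl's thumb bar down gently and by feel until the pawl is lifted off the ratchet wheel, without forcing it hard against its stop, and hold it there until the sprung jaw has run fully back. Then pick the lens up by the block on its top and lay it flat, block upwards, in the empty job tray without dropping it, and leave the things standing about on the bench alone.

Things in the scene. Friction and masses are not known exactly. Their poses are not given: they have to be found in the camera images.
- vise: ratchet lens-drilling vise, grey castings and steel, bolted down, 270 x 145 mm. Origin on the bench under the middle of its base; x along it: fixed jaw and lens (lens axis x = -50 mm, y = 0), sliding jaw, then wheel and pawl at +x. y across: wheel and pawl outside its +y side, black hand knob at -y. Jaws 39 mm high, rack behind them 51 mm, pawl bracket 68 mm (x 98-116, y 42-50).
- pawl: steel pawl on top of the ratchet wheel (60 mm across, centre at vise x 72, y 58, z 34 mm). Origin on its pivot (vise x 107, y 58, z 62 mm), axes as the vise's at rest; nose 35 mm to -x, sprung down into the teeth. 36 mm to +x its tail carries a round thumb bar, 12 mm thick, 32 mm long along y, clear all round and above, on a screw set to suit the user: its top is 1 to 13 mm above the pivot.
- pawl_tail (a point): point on the thumb bar's screw axis level with the pivot, 36 mm to +x of it (not the bar's height). Bar pressed straight down = nose lifted. From first touch: 3 to 8 N at first, 8 to 12 N until the loaded tooth lets go after some 6 mm, then 4 to 5 N; hard stop after some 7 to 8 mm. More than 18 N bends the pawl. Let go, it springs into the teeth at once and locks the jaw where it is.
- jaw (a joint): position of the sliding jaw in m: 0 clamped on the lens at the start, 0.025 fully back against its end stop. While the pawl is off the wheel the jaw's return spring runs it back by itself, slowed by a damper, in about 3 s. With the pawl in the teeth it cannot go back.
- lens: round glass lens 60 mm across, 7 mm thick at the edge, 10 mm in the middle, about 60 g, with a grey plastic block (upright cylinder 22 mm across, its top 32 mm above the lens's underside) stuck on its top. Origin at the centre of the underside, z up. In the vise its underside is 30 mm above the bench on a round rest; it is squeezed edge-on between white pads, flush with the 39 mm jaws.
- tray_empty: the empty job tray: open blue plastic box 150 (x) x 200 (y) x 45 mm high, walls and floor 4 mm, fixed to the bench; origin under its centre. (A like tray farther off, with spectacles and a case in it, is not the one.)
- spray: lens-cleaner bottle, clear with a white cap, 48 mm across, 130 mm high; origin at the centre of its foot; a bystander, loose
- driver: small screwdriver, 120 mm long, lying; origin at its middle; a bystander, loose
- gauge: lens-thickness dial gauge, an aluminium disc 54 mm across and 17 mm high with a short probe; origin under the disc's centre; a bystander, loose
- lens_packet: flat paper lens packet, 85 x 85 x 14 mm; origin under its centre; a bystander, loose
- screw_jar: clear screw jar with aluminium cap, 38 mm across, 32 mm high; origin at the centre of its foot; a bystander, loose
- pliers: small optician's pliers with black handles, 100 mm long, 11 mm high; origin at the pivot; a bystander, loose
- specs: folded black spectacle frame standing on its rims, 125 mm wide, 42 mm high; origin under its front; a bystander, loose
Things that resemble listed ones, but are neither listed nor needed, are in the scene too. Of the things like the lens, leave any that is pink; of the rest the smaller one is meant.

How it is judged:
On the way, in this order (a step that is already met when the one before it is completed fails the run):
1. the sliding jaw has run fully back (24 mm or more of its 25 mm) with the lens still on its rest (value of joint jaw above 0.024 m and z of lens in the frame of vise below 0.036 m), for 0.2 s.
2. the lens is lifted clear of the vise (its underside 50 mm or more above the bench) (height (world z) of lens above 0.05 m), for 0.2 s.
At the end, for the whole second after the job is handed in: the jaw is still fully back (24 mm or more); the lens lies at rest on the floor of the empty tray, its underside less than 8 mm above the tray's underside, block up and tilted less than 0.15 rad (value of joint jaw above 0.024 m and x of lens in the frame of tray_empty between -0.045 and 0.045 m and y of lens in the frame of tray_empty between -0.07 and 0.07 m and z of lens in the frame of tray_empty below 0.008 m and angle between lens's own z axis and vertical below 0.15 rad and linear speed of lens below 0.02 m/s); the robot touches nothing.
It fails at once if the robot presses on the pawl with more than 18 N (contact force between any of the fingers, the arm and pawl above 18 N).
It fails at once if the lens is dragged more than 6 mm before the jaw has backed off by 12 mm (distance of lens from where it was at the start of the episode above 0.006 m and value of joint jaw below 0.012 m).
It fails at once if the lens is dropped or thrown (faster than 0.6 m/s while the fingers do not hold it) (linear speed of lens above 0.6 m/s and contact force between the fingers and lens below 0.05 N).
It fails at once if a bystander is moved by more than 20 mm (distance of any of spray, driver, gauge, lens_packet, screw_jar, pliers, specs from where it was at the start of the episode above 0.02 m).
It also fails if it takes over 67 s, if anything falls off the work surface, if the arm or the gripper's body presses on something with over 40 N, if the wrist force passes 120 N, or if a joint passes its speed limit or range.

## Working session

There is one attempt and no reset: what is moved stays moved. The work goes in short steps, Python scripts to look and compute and a tool call to move; the robot and the scene stay as the last step left them, time stands still between calls to the robot, and variables do not carry over. Pictures are saved under pics/ and viewed, at most 10 in all, crops included, and the job is handed in when it is done.

Besides the shell and the picture viewer there is one more tool, called after ">>>" by a JSON object that holds its "method" and its "body". carry_out: Moves the arm, as the interface text tells. Its arguments: {"type":"object","properties":{"claw":{"type":"array","items":{"type":"number"}},"delta_pos":{"type":"array","items":{"type":"array","items":{"type":"number"}}},"angular":{"type":"array","items":{"type":"array","items":{"type":"number"}}},"force":{"type":"number"}},"required":["claw","delta_pos","angular"]}

```bash
mkdir -p pics; cat > h.py <<'E'
import numpy as np, cv2
from cell import arm
from scipy.spatial.transform import Rotation as R
def ray(p,px):
    u=cv2.undistortPoints(np.array([[px]],float),np.array(p['mtx'],float),np.array(p['dist'],float))[0,0]
    T=np.array(p['T']); d=T[:3,:3]@np.array([u[0],u[1],1]); return T[:3,3],d
def atz(p,px,z):
    o,d=ray(p,px); return o+d*(z-o[2])/d[2]
def proj(p,X):
    T=np.linalg.inv(np.array(p['T'])); r,_=cv2.Rodrigues(T[:3,:3])
    return cv2.projectPoints(np.array(X,float).reshape(-1,1,3),r,T[:3,3],np.array(p['mtx'],float),np.array(p['dist'],float))[0][:,0]
def pix(c): return [c[0]*512,c[1]*384]
def save(p,n,crop=None,s=1):
    f=p['frame'][:,:,::-1]
    if crop: f=f[crop[1]:crop[3],crop[0]:crop[2]]
    cv2.imwrite('pics/'+n,cv2.resize(f,None,fx=s,fy=s,interpolation=cv2.INTER_CUBIC))
E
python3 - <<'E'
from h import *
a=arm.get_image('scene');b=arm.get_image('top')
f=np.hstack([a['frame'],b['frame']])[:,:,::-1]
save(a,'s0.png',s=1.5);save(b,'t0.png',s=1.5)
for n,p in(('s',a),('t',b)):
    print(n,np.round(p['T'],3).tolist(),p['mtx'][0][0])
    for l in('vise','pawl','pawl_tail','lens','tray_empty'):
        for d in arm.place_of(l,p)[:4]:
            q=pix(d['centre']); z={'pawl':.062,'pawl_tail':.062,'lens':.03}.get(l,0)
            print(l,round(d['conf'],2),np.round(q),np.round(atz(p,q,z),3))
print(arm.observe())
E
```

```text
s [[0.636, 0.627, -0.451, 0.92], [0.772, -0.509, 0.38, -0.314], [0.008, -0.59, -0.807, 0.867], [0.0, 0.0, 0.0, 1.0]] 364.02155720320735
pawl 0.44 [301. 187.] [0.538 0.165 0.062]
pawl_tail 0.62 [292. 190.] [0.533 0.138 0.062]
lens 0.7 [349. 135.] [0.47  0.448 0.03 ]
lens 0.6 [366. 193.] [0.656 0.313 0.03 ]
lens 0.51 [323. 152.] [0.471 0.328 0.03 ]
tray_empty 0.94 [189. 259.] [ 0.495 -0.184  0.   ]
tray_empty 0.33 [228. 325.] [ 0.693 -0.205  0.   ]
t [[0.007, -0.983, 0.182, 0.3], [-1.0, -0.006, 0.004, 0.038], [-0.003, -0.182, -0.983, 1.059], [0.0, 0.0, 0.0, 1.0]] 375.32548255117314
vise 0.82 [182. 201.] [0.46 0.26 0.  ]
pawl 0.61 [212. 172.] [0.533 0.166 0.062]
pawl 0.51 [377. 259.] [ 0.3   -0.276  0.062]
pawl_tail 0.7 [225. 170.] [0.537 0.132 0.062]
lens 0.93 [159. 197.] [0.467 0.32  0.03 ]
lens 0.77 [163. 146.] [0.616 0.315 0.03 ]
lens 0.64 [106. 206.] [0.44  0.471 0.03 ]
tray_empty 0.91 [334. 192.] [ 0.492 -0.177  0.   ]
{'clock': 0.6, 'joints': array([-1.45260333,  0.43449988,  0.02499418,  1.57322567, -0.01159469,
        1.13402965, -0.07512104]), 'dq': array([-0.00096468, -0.00050955,  0.00061235,  0.0003067 , -0.00051131,
       -0.00028577,  0.00084109]), 'joint_efforts': array([-1.01387577e-03, -6.67333460e+01,  9.83177684e-01, -3.14696503e+01,
       -6.08013407e-02,  3.29867424e-02, -9.47522913e-07]), 'position': array([0.13690109, 0.60980999, 0.2267319 ]), 'ee_rot': array([ 3.46269299e-01,  3.12243735e+00, -2.81680636e-05]), 'force': array([-0.31555502,  0.33088825, -0.08029621]), 'ft_torque': array([ 0.00257835,  0.01495301, -0.03565032]), 'gripper_force': 0.0, 'width': 1.0004997758235805}
```

View pics/t0.png

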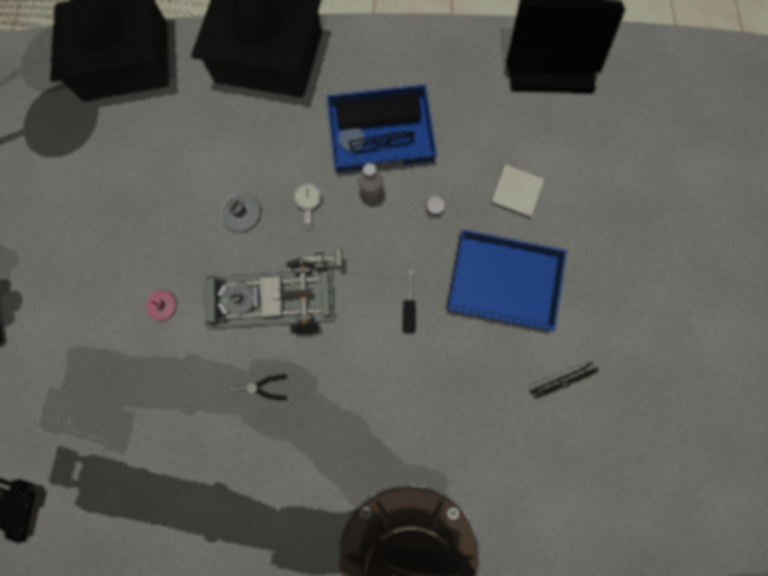

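View pics/s0.png

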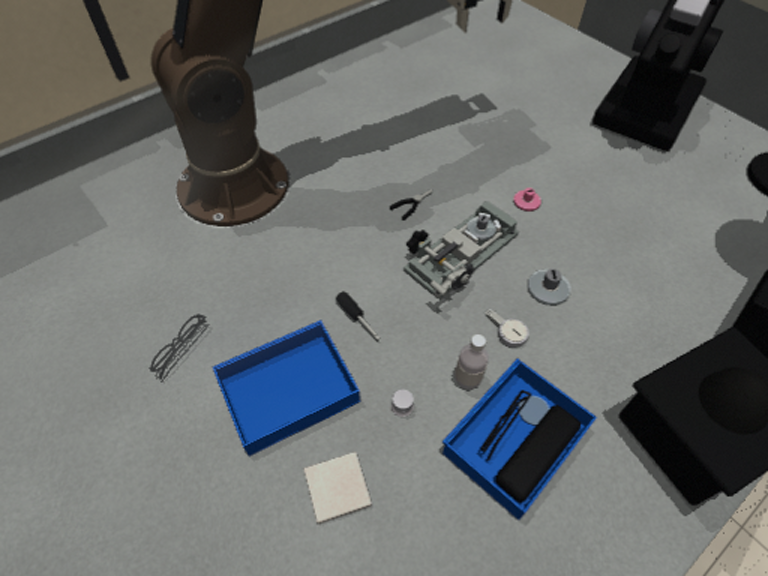

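Top view (px of the 512-wide picture): there are three lens-like things. Pink is at (106,206), a large one lies on the bench at (163,146), and a smaller one is in the vise at (159,197). The one in the vise is meant: not pink, smaller, and on the vise. The empty tray is at (334,192). The vise x axis runs roughly along world -y. I'll move over it for a close look.

>>> {"method": "carry_out", "body": {"claw": [0, 0, 0, 0, 0, 0, 0, 0, 0, 0, 0, 0, 0, 0], "delta_pos": [[-3.1, -2.3, -0.3], [-3.1, -2.3, -0.3], [-3.1, -2.3, -0.3], [-3.1, -2.3, -0.3], [-3.1, -2.3, -0.3], [-3.1, -2.3, -0.3], [-3.1, -2.3, -0.3], [-3.1, -2.3, -0.3], [-3.1, -2.3, -0.3], [-3.1, -2.3, -0.3], [-3.1, -2.3, -0.3], [-3.1, -2.3, -0.3], [-3.1, -2.3, -0.3], [-3.1, -2.3, -0.3]], "angular": [[0, 0, 0], [0, 0, 0], [0, 0, 0], [0, 0, 0], [0, 0, 0], [0, 0, 0], [0, 0, 0], [0, 0, 0], [0, 0, 0], [0, 0, 0], [0, 0, 0], [0, 0, 0], [0, 0, 0], [0, 0, 0]]}}

```text
clock: 2.0
position: [0.4907, 0.1993, 0.2692]
ee_rot: [0.346, 3.122, 0.001]
force: [-0.3, 0.3, -0.3]
width: 0.005
gripper_force: 0.0
```

>>> {"method": "carry_out", "body": {"claw": [0, 0, 0, 0, 0, 0, 0, 0, 0, 0], "delta_pos": [[0, 0, 0], [0, 0, 0], [0, 0, 0], [0, 0, 0], [0, 0, 0], [0, 0, 0], [0, 0, 0], [0, 0, 0], [0, 0, 0], [0, 0, 0]], "angular": [[0, 0, 0.145], [0, 0, 0.145], [0, 0, 0.145], [0, 0, 0.145], [0, 0, 0.145], [0, 0, 0.145], [0, 0, 0.145], [0, 0, 0.145], [0, 0, 0.145], [0, 0, 0]]}}

```text
clock: 3.0
position: [0.4898, 0.2007, 0.2688]
ee_rot: [2.173, 2.268, 0.0]
force: [0.3, 0.3, -0.4]
width: 0.005
gripper_force: 0.0
```

```bash
cat > m.py <<'E'
from h import *
from scipy.optimize import least_squares
import sys
def main(tag):
    obs=[]
    V={'vise':(0,0,0),'pawl':(.107,.058,.062),'pawl_tail':(.143,.058,.062),'lens':(-.05,0,.03)}
    for n in('wrist','top','scene'):
        p=arm.get_image(n)
        if n=='wrist': save(p,tag,s=1.5); print('cam',np.round(p['T'],3).tolist())
        for l in V:
            for d in arm.place_of(l,p)[:3]:
                q=pix(d['centre']); w=atz(p,q,V[l][2])
                print(n,l,round(d['conf'],2),np.round(q),np.round(w,3))
                obs.append((p,l,q,d['conf'],n))
    def pts(x):
        r=R.from_euler('z',x[2]).as_matrix(); return {l:r@np.array(v)+[x[0],x[1],0] for l,v in V.items()}
    x=np.array([.468,.27,-1.526])
    for th in(25,10):
        P=pts(x); use=[o for o in obs if np.linalg.norm(proj(o[0],P[o[1]])[0]-o[2])<th]
        f=lambda x:np.concatenate([(proj(o[0],pts(x)[o[1]])[0]-o[2])*(1 if o[4]!='wrist' else .7) for o in use])
        x=least_squares(f,x,loss='soft_l1').x
    print('vise',x,len(use),[(o[4],o[1],np.round(proj(o[0],pts(x)[o[1]])[0]-o[2],1).tolist()) for o in use])
    print({k:np.round(v,4).tolist() for k,v in pts(x).items()})
    s=arm.observe();print(s['clock'],s['position'],R.from_rotvec(s['ee_rot']).as_matrix().round(3).tolist(),s['force'],s['width'])
main(sys.argv[1])
E
python3 m.py w1.png
```

```text
cam [[0.999, 0.041, 0.013, 0.487], [0.043, -0.951, -0.308, 0.286], [-0.0, 0.308, -0.951, 0.426], [0.0, 0.0, 0.0, 1.0]]
wrist vise 0.74 [244. 111.] [0.465 0.276 0.   ]
wrist pawl 0.9 [288. 192.] [0.534 0.168 0.062]
wrist pawl_tail 0.82 [285. 214.] [0.533 0.134 0.062]
wrist lens 0.91 [363.  75.] [0.629 0.331 0.03 ]
wrist lens 0.81 [240.  79.] [0.459 0.319 0.03 ]
top pawl 0.68 [214. 168.] [0.544 0.163 0.062]
top pawl_tail 0.55 [223. 174.] [0.528 0.137 0.062]
top lens 0.35 [291. 141.] [ 0.634 -0.051  0.03 ]
scene vise 0.91 [307. 167.] [ 0.466  0.269 -0.   ]
scene vise 0.23 [301. 189.] [0.516 0.194 0.   ]
scene pawl 0.52 [300. 185.] [0.532 0.166 0.062]
scene pawl_tail 0.57 [293. 192.] [0.537 0.135 0.062]
scene pawl_tail 0.17 [190. 260.] [ 0.531 -0.194  0.062]
scene lens 0.71 [364. 193.] [0.652 0.307 0.03 ]
scene lens 0.56 [320. 155.] [0.474 0.313 0.03 ]
scene lens 0.5 [351. 135.] [0.475 0.451 0.03 ]
vise [ 0.4654783   0.27063739 -1.4901266 ] 10 [('wrist', 'vise', [0.4, 3.8]), ('wrist', 'pawl', [-1.1, -0.6]), ('wrist', 'pawl_tail', [1.3, 0.6]), ('wrist', 'lens', [2.0, -0.9]), ('top', 'pawl', [-2.2, 4.3]), ('top', 'pawl_tail', [1.5, -2.4]), ('scene', 'vise', [0.2, -0.4]), ('scene', 'pawl', [0.7, -0.6]), ('scene', 'pawl_tail', [-1.2, 0.1]), ('scene', 'lens', [-1.1, -3.4])]
{'vise': [0.4655, 0.2706, 0.0], 'pawl': [0.5319, 0.1687, 0.062], 'pawl_tail': [0.5348, 0.1328, 0.062], 'lens': [0.4614, 0.3205, 0.03]}
3.75 [0.48983092 0.20057693 0.26874263] [[-0.045, 0.999, 0.0], [0.999, 0.045, 0.0], [0.0, 0.0, -1.0]] [-0.13351388  0.31666009 -0.07791076] 0.0009631353671524402
```

View pics/w1.png

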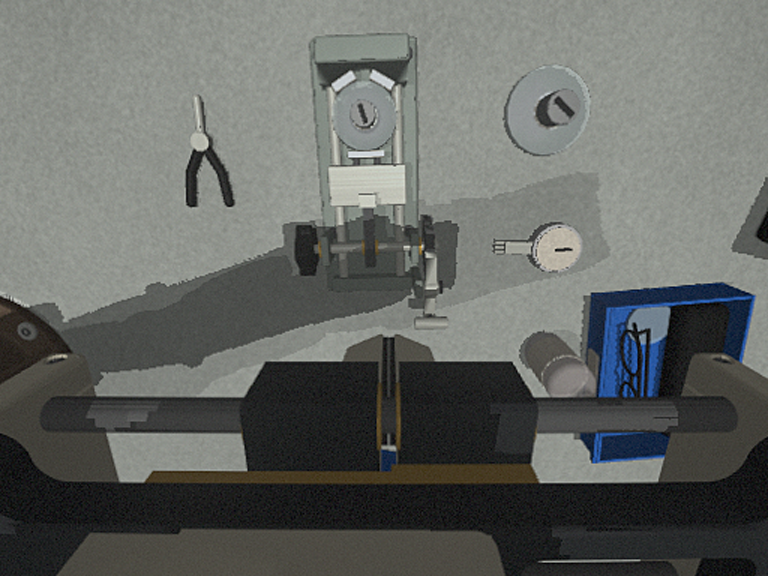

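The wrist view shows the vise lens at raw (242,76), the thumb bar at (287,215) and the spray cap at (378,252). I'll check spray clearance and bar height.

```bash
python3 - <<'E'
from h import *
p=arm.get_image('wrist')
print('spray',atz(p,[378,252],.13),[ (round(d['conf'],2),atz(p,pix(d['centre']),0).round(3)) for d in arm.place_of('spray',p)[:2]])
print('bar',atz(p,[287.3,215.3],.068),atz(p,[287.3,215.3],.062))
t=arm.trace('pawl',p)[0]; m=t['region']; r,c=np.nonzero(m); print(c.min(),c.max(),r.min(),r.max())
b=m[210:225]; rr,cc=np.nonzero(b);print('bar rows',rr.min()+210,rr.max()+210,[(i,np.nonzero(m[i])[0][[0,-1]].tolist()) for i in range(204,222) if m[i].any()])
save(p,'c1.png',(200,20,410,230),3)
E
```

```text
spray [0.6466817  0.11448643 0.13      ] [(0.67, array([0.676, 0.082, 0.   ]))]
bar [0.53535512 0.13359826 0.068     ] [0.53617188 0.13104753 0.062     ]
276 296 169 219
bar rows 210 219 [(204, [284, 288]), (205, [284, 288]), (206, [284, 288]), (207, [283, 288]), (208, [283, 288]), (209, [283, 289]), (210, [282, 289]), (211, [281, 291]), (212, [279, 296]), (213, [277, 296]), (214, [277, 296]), (215, [276, 296]), (216, [276, 296]), (217, [277, 296]), (218, [277, 293]), (219, [279, 281])]
```

View pics/c1.png

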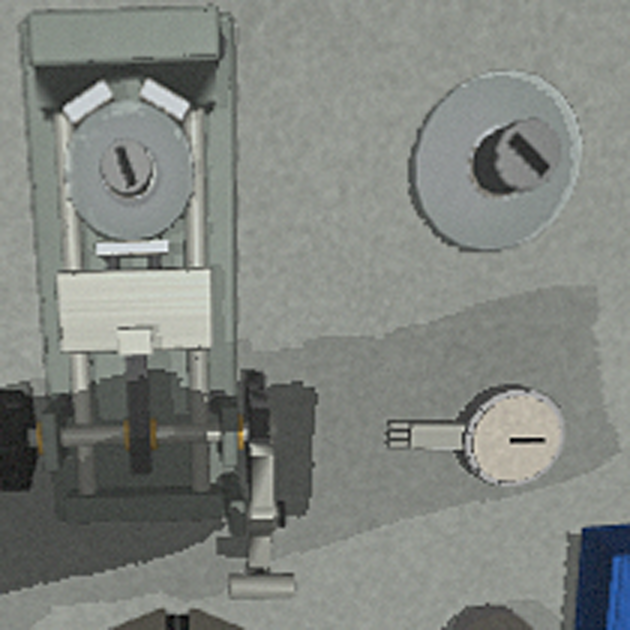

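The crop confirms it: the smaller grey lens is in the vise (raw 242,76), with its block up. The large one on the bench at (365,75) is not meant. The spray is near the gripper body's path, so I'll yaw the gripper away from it and come down on the bar.

>>> {"method": "carry_out", "body": {"claw": [0, 0, 0, 0, 0, 0, 0, 0, 0, 0, 0, 0, 0, 0, 0], "delta_pos": [[-2.45, 1.27, 0], [-2.45, 1.27, 0], [-2.45, 1.27, 0], [0, 0, 0], [0, 0, 0], [0, 0, 0], [0, 0, 0], [0, 0, 2.8], [0, 0, 2.8], [0, 0, 2.8], [0, 0, 2.8], [0, 0, 2.8], [0, 0, 2.8], [0, 0, 0], [0, 0, 0]], "angular": [[0, 0, 0], [0, 0, 0], [0, 0, 0], [0, 0, -0.145], [0, 0, -0.145], [0, 0, -0.145], [0, 0, -0.145], [0, 0, 0], [0, 0, 0], [0, 0, 0], [0, 0, 0], [0, 0, 0], [0, 0, 0], [0, 0, 0], [0, 0, 0]]}}

```text
clock: 5.4
position: [0.5312, 0.1287, 0.1011]
ee_rot: [-1.431, -2.796, 0.001]
force: [-0.2, -0.1, -0.3]
width: 0.003
gripper_force: 0.0
```

```bash
python3 - <<'E'
from h import *
p=arm.get_image('scene'); save(p,'s1.png',(230,110,380,230),5)
s=arm.observe();print(s['clock'],s['position'],s['force'])
E
```

```text
5.45 [0.53192274 0.12891667 0.10183915] [ 0.26850392  0.28778569 -0.07448206]
```

View pics/s1.png

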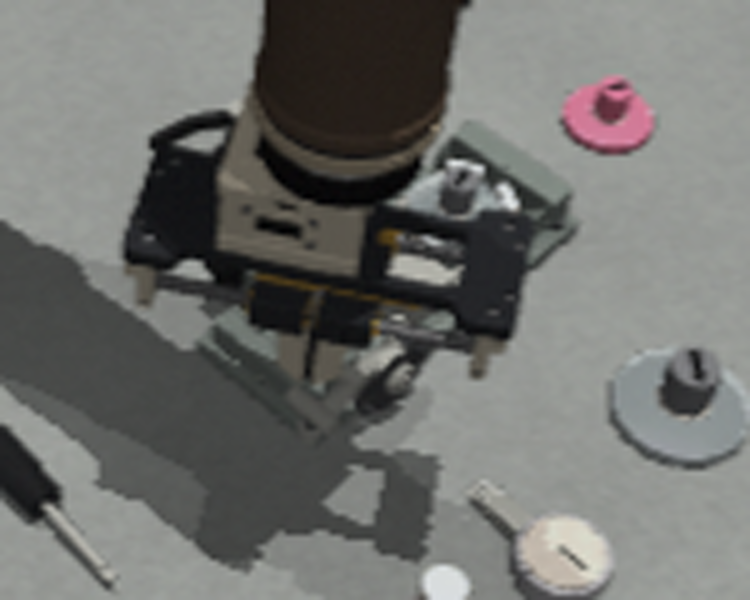

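The gripper is clear of everything, with the spray cap well below it in the crop (440,585). The fingers are above the bar, so I'll approach it slowly.

>>> {"method": "carry_out", "body": {"claw": [0, 0, 0, 0, 0, 0], "delta_pos": [[0, 0, 0.5], [0, 0, 0.5], [0, 0, 0.5], [0, 0, 0.5], [0, 0, 0.2], [0, 0, 0]], "angular": [[0, 0, 0], [0, 0, 0], [0, 0, 0], [0, 0, 0], [0, 0, 0], [0, 0, 0]]}}

```text
clock: 6.05
position: [0.5309, 0.1288, 0.0783]
ee_rot: [-1.431, -2.796, 0.001]
force: [-0.3, 0.3, -0.5]
width: 0.004
gripper_force: 0.0
```

>>> {"method": "carry_out", "body": {"claw": [0, 0, 0, 0], "delta_pos": [[0, 0, 0.1], [0, 0, 0.1], [0, 0, 0.1], [0, 0, 0]], "angular": [[0, 0, 0], [0, 0, 0], [0, 0, 0], [0, 0, 0]]}}

```text
clock: 6.45
position: [0.5311, 0.1289, 0.0757]
ee_rot: [-1.431, -2.797, 0.0]
force: [0.9, -0.1, -0.6]
width: 0.008
gripper_force: 0.0
```

>>> {"method": "carry_out", "body": {"claw": [0, 0, 0], "delta_pos": [[0, 0, 0.1], [0, 0, 0.1], [0, 0, 0]], "angular": [[0, 0, 0], [0, 0, 0], [0, 0, 0]]}}

```text
clock: 6.75
position: [0.5311, 0.1288, 0.0736]
ee_rot: [-1.431, -2.797, 0.0]
force: [-0.2, 0.7, 0.0]
width: 0.005
gripper_force: 0.0
```

>>> {"method": "carry_out", "body": {"claw": [0, 0, 0], "delta_pos": [[0, 0, 0.1], [0, 0, 0.1], [0, 0, 0]], "angular": [[0, 0, 0], [0, 0, 0], [0, 0, 0]]}}

```text
clock: 7.05
position: [0.5311, 0.1288, 0.0716]
ee_rot: [-1.431, -2.797, 0.0]
force: [-0.4, 0.1, -1.1]
width: 0.01
gripper_force: 0.0
```

>>> {"method": "carry_out", "body": {"claw": [0, 0, 0], "delta_pos": [[0, 0, 0.1], [0, 0, 0.1], [0, 0, 0]], "angular": [[0, 0, 0], [0, 0, 0], [0, 0, 0]]}}

```text
clock: 7.35
position: [0.5313, 0.1288, 0.07]
ee_rot: [1.431, 2.796, 0.0]
force: [-1.6, -0.3, 5.3]
width: 0.005
gripper_force: 2.5
```

>>> {"method": "carry_out", "body": {"claw": [0, 0, 0], "delta_pos": [[0, 0, 0.1], [0, 0, 0.1], [0, 0, 0]], "angular": [[0, 0, 0], [0, 0, 0], [0, 0, 0]]}}

```text
clock: 7.65
position: [0.5314, 0.1285, 0.0681]
ee_rot: [1.431, 2.796, 0.0]
force: [-1.2, -1.7, 7.0]
width: 0.007
gripper_force: 3.4
```

Contact is at about 0.071. I'll continue in small steps.

>>> {"method": "carry_out", "body": {"claw": [0, 0, 0], "delta_pos": [[0, 0, 0.1], [0, 0, 0], [0, 0, 0]], "angular": [[0, 0, 0], [0, 0, 0], [0, 0, 0]]}}

```text
clock: 7.95
position: [0.5314, 0.1284, 0.0672]
ee_rot: [1.431, 2.796, 0.0]
force: [-1.3, -1.6, 7.1]
width: 0.004
gripper_force: 3.6
```

>>> {"method": "carry_out", "body": {"claw": [0, 0, 0], "delta_pos": [[0, 0, 0.1], [0, 0, 0], [0, 0, 0]], "angular": [[0, 0, 0], [0, 0, 0], [0, 0, 0]]}}

```text
clock: 8.25
position: [0.5314, 0.1283, 0.0662]
ee_rot: [1.432, 2.796, 0.0]
force: [-1.9, -2.9, 8.3]
width: 0.004
gripper_force: 3.9
```

>>> {"method": "carry_out", "body": {"claw": [0, 0, 0], "delta_pos": [[0, 0, 0.05], [0, 0, 0], [0, 0, 0]], "angular": [[0, 0, 0], [0, 0, 0], [0, 0, 0]]}}

```text
clock: 8.55
position: [0.5314, 0.1282, 0.0658]
ee_rot: [1.432, 2.796, 0.0]
force: [-1.9, -2.2, 8.0]
width: 0.01
gripper_force: 4.1
```

>>> {"method": "carry_out", "body": {"claw": [0, 0, 0], "delta_pos": [[0, 0, 0.05], [0, 0, 0], [0, 0, 0]], "angular": [[0, 0, 0], [0, 0, 0], [0, 0, 0]]}}

```text
clock: 8.85
position: [0.5315, 0.1282, 0.0653]
ee_rot: [1.432, 2.796, 0.0]
force: [-1.4, -1.5, 8.8]
width: 0.007
gripper_force: 4.2
```

>>> {"method": "carry_out", "body": {"claw": [0, 0, 0], "delta_pos": [[0, 0, 0.05], [0, 0, 0], [0, 0, 0]], "angular": [[0, 0, 0], [0, 0, 0], [0, 0, 0]]}}

```text
clock: 9.15
position: [0.5315, 0.1281, 0.0648]
ee_rot: [1.432, 2.796, 0.0]
force: [-1.1, -3.6, 7.5]
width: 0.005
gripper_force: 4.3
```

>>> {"method": "carry_out", "body": {"claw": [0, 0, 0], "delta_pos": [[0, 0, 0.04], [0, 0, 0], [0, 0, 0]], "angular": [[0, 0, 0], [0, 0, 0], [0, 0, 0]]}}

```text
clock: 9.45
position: [0.5315, 0.1281, 0.0644]
ee_rot: [1.432, 2.796, -0.0]
force: [-1.9, -2.7, 8.8]
width: 0.008
gripper_force: 4.2
```

>>> {"method": "carry_out", "body": {"claw": [0, 0, 0], "delta_pos": [[0, 0, 0.04], [0, 0, 0], [0, 0, 0]], "angular": [[0, 0, 0], [0, 0, 0], [0, 0, 0]]}}

```text
clock: 9.75
position: [0.5314, 0.1283, 0.0636]
ee_rot: [1.432, 2.796, -0.0]
force: [0.4, -2.8, 4.0]
width: 0.006
gripper_force: 2.0
```

>>> {"method": "carry_out", "body": {"claw": [0, 0, 0], "delta_pos": [[0, 0, 0.04], [0, 0, 0], [0, 0, 0]], "angular": [[0, 0, 0], [0, 0, 0], [0, 0, 0]]}}

```text
clock: 10.05
position: [0.5314, 0.1287, 0.0631]
ee_rot: [1.431, 2.796, 0.0]
force: [0.2, -3.4, 3.4]
width: 0.007
gripper_force: 2.0
```

The force dropped from 8.8 to about 4 N, so the tooth has let go. I'll hold here.

>>> {"method": "carry_out", "body": {"claw": [0, 0, 0, 0, 0, 0, 0, 0, 0, 0, 0, 0, 0, 0, 0, 0, 0, 0, 0, 0], "delta_pos": [[0, 0, 0], [0, 0, 0], [0, 0, 0], [0, 0, 0], [0, 0, 0], [0, 0, 0], [0, 0, 0], [0, 0, 0], [0, 0, 0], [0, 0, 0], [0, 0, 0], [0, 0, 0], [0, 0, 0], [0, 0, 0], [0, 0, 0], [0, 0, 0], [0, 0, 0], [0, 0, 0], [0, 0, 0], [0, 0, 0]], "angular": [[0, 0, 0], [0, 0, 0], [0, 0, 0], [0, 0, 0], [0, 0, 0], [0, 0, 0], [0, 0, 0], [0, 0, 0], [0, 0, 0], [0, 0, 0], [0, 0, 0], [0, 0, 0], [0, 0, 0], [0, 0, 0], [0, 0, 0], [0, 0, 0], [0, 0, 0], [0, 0, 0], [0, 0, 0], [0, 0, 0]]}}

```text
clock: 12.05
position: [0.5312, 0.1289, 0.063]
ee_rot: [1.431, 2.797, 0.0]
force: [0.4, -2.4, 3.9]
width: 0.007
gripper_force: 2.0
```

>>> {"method": "carry_out", "body": {"claw": [0, 0, 0, 0, 0, 0, 0, 0, 0, 0, 0, 0, 0, 0, 0, 0, 0, 0, 0, 0], "delta_pos": [[0, 0, 0], [0, 0, 0], [0, 0, 0], [0, 0, 0], [0, 0, 0], [0, 0, 0], [0, 0, 0], [0, 0, 0], [0, 0, 0], [0, 0, 0], [0, 0, 0], [0, 0, 0], [0, 0, 0], [0, 0, 0], [0, 0, 0], [0, 0, 0], [0, 0, 0], [0, 0, 0], [0, 0, 0], [0, 0, 0]], "angular": [[0, 0, 0], [0, 0, 0], [0, 0, 0], [0, 0, 0], [0, 0, 0], [0, 0, 0], [0, 0, 0], [0, 0, 0], [0, 0, 0], [0, 0, 0], [0, 0, 0], [0, 0, 0], [0, 0, 0], [0, 0, 0], [0, 0, 0], [0, 0, 0], [0, 0, 0], [0, 0, 0], [0, 0, 0], [0, 0, 0]]}}

```text
clock: 14.05
position: [0.5312, 0.1289, 0.063]
ee_rot: [-1.431, -2.797, -0.0]
force: [1.2, -1.4, 4.2]
width: 0.003
gripper_force: 2.0
```

```bash
python3 - <<'E'
from h import *
p=arm.get_image('wrist'); q=arm.get_image('scene'); f=[cv2.resize(p['frame'][:,130:400],(422,600)),cv2.resize(q['frame'][110:230,260:350],(378,504))]
f[1]=cv2.copyMakeBorder(f[1],0,96,0,0,cv2.BORDER_CONSTANT)
cv2.imwrite('pics/j.png',np.hstack(f)[:,:,::-1])
# expected pad edge positions in wrist
from scipy.spatial.transform import Rotation as R
r=R.from_euler('z',-1.49).as_matrix()
for x in(-.02,-.015,.005,.01): print(x,proj(p,r@[x,0,.039]+[.4655,.2706,0])*[600/384*1,600/384]-[130*600/384,0])
E
```

```text
-0.02 [[309.4065193  -85.52693554]]
-0.015 [[301.41026836 -71.33956907]]
0.005 [[270.57346737 -16.52079467]]
0.01 [[263.14535111  -3.29108611]]
```

View pics/j.png

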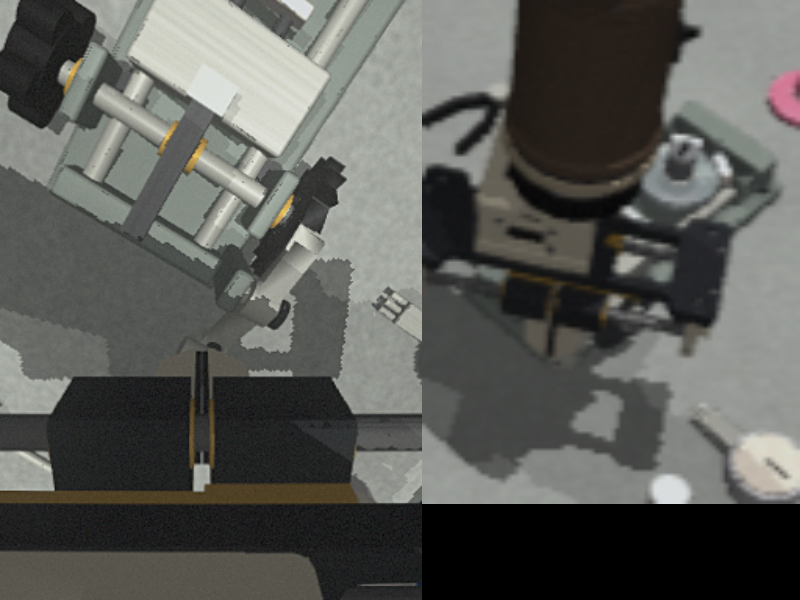

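The jaw has run far back: its pad now shows at crop (290,10) and the pawl nose is lifted. I'll hold one more second, then rise and go above the lens.

>>> {"method": "carry_out", "body": {"claw": [0, 0, 0, 0, 0, 0, 0, 0, 0, 0, 0, 0, 0, 0], "delta_pos": [[0, 0, 0], [0, 0, 0], [0, 0, 0], [0, 0, 0], [0, 0, 0], [0, 0, 0], [0, 0, 0], [0, 0, 0], [0, 0, -1.1], [0, 0, -2], [0, 0, -2], [0, 0, -2], [0, 0, -2], [0, 0, -2]], "angular": [[0, 0, 0], [0, 0, 0], [0, 0, 0], [0, 0, 0], [0, 0, 0], [0, 0, 0], [0, 0, 0], [0, 0, 0], [0, 0, 0], [0, 0, 0], [0, 0, 0], [0, 0, 0], [0, 0, 0], [0, 0, 0]]}}

```text
clock: 15.55
position: [0.53, 0.1291, 0.175]
ee_rot: [-1.43, -2.796, 0.001]
force: [-0.4, 0.1, -0.1]
width: -0.0
gripper_force: 0.0
```

>>> {"method": "carry_out", "body": {"claw": [4, 4, 4, 4, 4, 4, 4, 4, 4, 4, 4], "delta_pos": [[0, 0, 0], [0, 0, 0], [0, 0, 0], [0, 0, 0], [2.9, -1.13, 0], [2.9, -1.13, 0], [2.9, -1.13, 0], [2.9, -1.13, 0], [2.9, -1.13, 0], [0, 0, 0], [0, 0, 0]], "angular": [[0, 0, 0.136], [0, 0, 0.136], [0, 0, 0.136], [0, 0, 0.136], [0, 0, 0], [0, 0, 0], [0, 0, 0], [0, 0, 0], [0, 0, 0], [0, 0, 0], [0, 0, 0]]}}

```text
clock: 16.65
position: [0.462, 0.2693, 0.1741]
ee_rot: [-2.127, -2.311, 0.002]
force: [0.4, -0.3, 0.9]
width: 0.438
gripper_force: 0.0
```

```bash
python3 - <<'E'
from h import *
p=arm.get_image('wrist'); save(p,'w2.png',s=1.5)
for d in arm.trace('lens',p)[:3]:
    m=d['region'].astype(np.uint8); e=cv2.fitEllipse(max(cv2.findContours(m,0,2)[0],key=len)) 
    print(d['conf'],pix(d['centre']),m.sum(),e,atz(p,e[0],.037))
for d in arm.place_of('lens',p)[:3]: print(d['conf'],pix(d['centre']),atz(p,pix(d['centre']),.03))
s=arm.observe();print(s['clock'],s['position'],R.from_rotvec(s['ee_rot']).as_matrix().round(3).tolist(),s['width'])
r=R.from_euler('z',-1.49).as_matrix()
for x in(-.05,-.016,.009): print(x,proj(p,r@[x,0,.039]+[.4655,.2706,0])*1.5)
E
```

```text
0.96 [409.1904, 133.5168] 3788 ((409.1622009277344, 132.71951293945312), (64.45471954345703, 73.08665466308594), 49.51271438598633) [0.6221344  0.33943739 0.037     ]
0.61 [265.3184, 138.0864] 2353 ((262.93389892578125, 136.21995544433594), (53.63697814941406, 54.247249603271484), 38.62922668457031) [0.46271191 0.3219037  0.037     ]
0.57 [267.6224, 3.9168000000000003] 326 ((271.61346435546875, 322.3605651855469), (156.7548065185547, 623.9638061523438), 0.0) [0.49756257 0.06729454 0.037     ]
0.8 [260.608, 136.5888] [0.46030866 0.32050554 0.03      ]
0.78 [406.8864, 134.0928] [0.62390506 0.33736542 0.03      ]
16.8 [0.46342153 0.2675694  0.17417696] [[-0.079, 0.997, -0.0], [0.997, 0.079, -0.0], [-0.0, -0.0, -1.0]] 0.43813739341137353
-0.05 [[392.55040025 206.53228309]]
-0.016 [[392.2630951  252.21308174]]
0.009 [[392.06314688 283.83993701]]
```

View pics/w2.png

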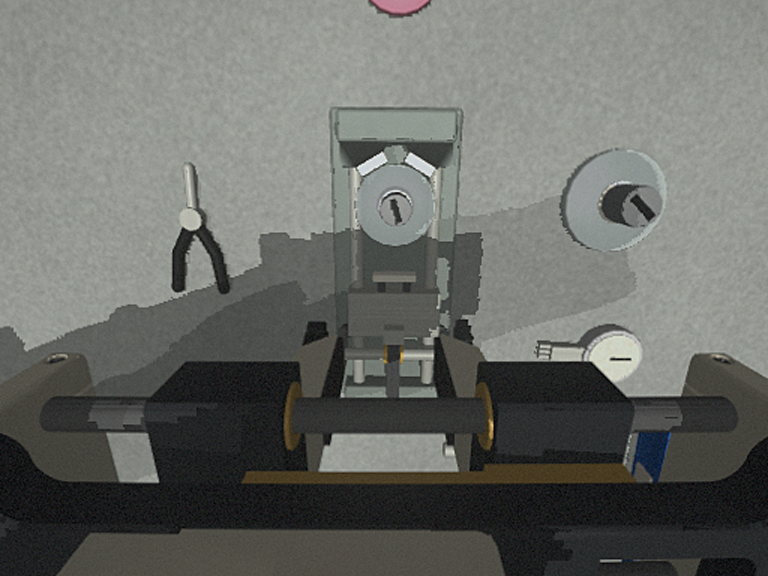

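The jaw pad is well back (395,275), with a clear gap to the lens. The lens is still seated with its block at (397,208), which is TCP ≈ (0.463, 0.321). I'll descend over the block and grip it.

>>> {"method": "carry_out", "body": {"claw": [4, 4, 4, 4, 4, 4, 4, 4, 4, 4, 4], "delta_pos": [[1.75, 0.13, 0], [1.75, 0.13, 0], [1.75, 0.13, 0], [0, 0, 2.5], [0, 0, 2.5], [0, 0, 2.5], [0, 0, 2], [0, 0, 1.5], [0, 0, 1], [0, 0, 0.5], [0, 0, 0]], "angular": [[0, 0, 0], [0, 0, 0], [0, 0, 0], [0, 0, 0], [0, 0, 0], [0, 0, 0], [0, 0, 0], [0, 0, 0], [0, 0, 0], [0, 0, 0], [0, 0, 0]]}}

```text
clock: 17.9
position: [0.4626, 0.3219, 0.0486]
ee_rot: [-2.129, -2.31, 0.001]
force: [0.3, 0.8, -0.1]
width: 0.441
gripper_force: 0.0
```

```bash
python3 - <<'E'
from h import *
p=arm.get_image('wrist'); save(p,'w3.png',(150,100,370,320),2.5)
s=arm.observe();print(s['clock'],s['position'],s['force'])
E
```

```text
17.95 [0.46293712 0.3218894  0.04920367] [ 1.20317477 -0.10686981 -0.41119811]
```

View pics/w3.png

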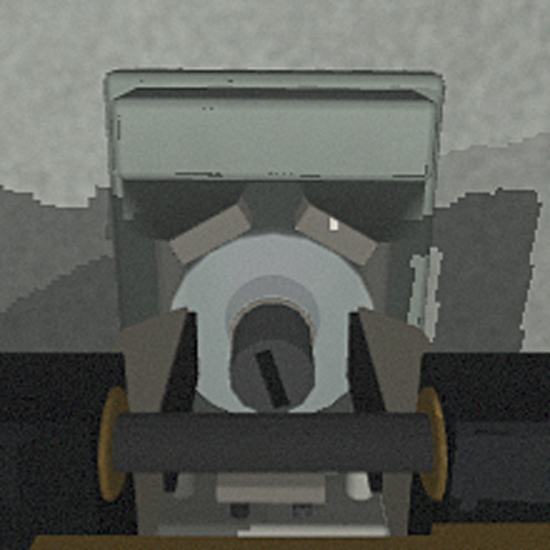

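The block at crop (272,365) sits centred between the fingers. I'll go down 4 mm, close, and lift.

>>> {"method": "carry_out", "body": {"claw": [4, 4, 1.8, 1.5, 1.5, 1.5, 1.5, 1.5, 1.5, 1.5], "delta_pos": [[0, 0, 0.4], [0, 0, 0], [0, 0, 0], [0, 0, 0], [0, 0, 0], [0, 0, 0], [0, 0, 0], [0, 0, 0], [0, 0, 0], [0, 0, 0]], "angular": [[0, 0, 0], [0, 0, 0], [0, 0, 0], [0, 0, 0], [0, 0, 0], [0, 0, 0], [0, 0, 0], [0, 0, 0], [0, 0, 0], [0, 0, 0]], "force": 15}}

```text
clock: 18.95
position: [0.4629, 0.3215, 0.0452]
ee_rot: [-2.13, -2.309, -0.0]
force: [-1.2, 0.2, 4.4]
width: 0.236
gripper_force: 15.0
```

```bash
python3 - <<'E'
from h import *
for n in('top','scene'):
    p=arm.get_image(n)
    for d in arm.trace('tray_empty',p)[:1]:
        m=d['region'].astype(np.uint8); b=cv2.minAreaRect(max(cv2.findContours(m,0,2)[0],key=len))
        c=np.array([atz(p,q,.045) for q in cv2.boxPoints(b)]); print(n,'rim',c.round(3).tolist(),c.mean(0))
    for d in arm.place_of('tray_empty',p)[:2]: print(n,d['conf'],atz(p,pix(d['centre']),0))
    for d in arm.place_of('spray',p)[:1]+arm.place_of('driver',p)[:1]+arm.place_of('screw_jar',p)[:1]: print(atz(p,pix(d['centre']),0).round(3))
s=arm.observe();print(s['clock'],s['position'],s['gripper_force'],s['width'])
E
```

```text
top rim [[0.437, -0.063, 0.045], [0.597, -0.095, 0.045], [0.558, -0.302, 0.045], [0.399, -0.263, 0.045]] [ 0.49802517 -0.18063358  0.045     ]
top 0.69 [ 0.49940399 -0.17324625  0.        ]
[0.666 0.083 0.   ]
[0.471 0.004 0.   ]
[0.555 0.174 0.   ]
scene rim [[0.408, -0.274, 0.045], [0.436, -0.059, 0.045], [0.613, -0.101, 0.045], [0.577, -0.294, 0.045]] [ 0.50859461 -0.18214095  0.045     ]
scene 0.84 [ 0.50195715 -0.17818008  0.        ]
scene 0.43 [ 5.09790613e-01  2.06943922e-01 -1.11022302e-16]
[0.68  0.075 0.   ]
[0.459 0.001 0.   ]
[ 0.653 -0.057  0.   ]
19.55 [0.46284291 0.32150158 0.04515094] 15.002219080924988 0.2332943437065405
```

The grip is good (21.6 mm, 15 N). I'll lift and carry to the tray centre at (0.498, -0.179).

>>> {"method": "carry_out", "body": {"claw": [1.5, 1.5, 1.5, 1.5, 1.5, 1.5, 1.5, 1.5], "delta_pos": [[0, 0, -0.3], [0, 0, -0.7], [0, 0, -1], [0, 0, -2], [0, 0, -2], [0, 0, -2], [0, 0, -1], [0, 0, 0]], "angular": [[0, 0, 0], [0, 0, 0], [0, 0, 0], [0, 0, 0], [0, 0, 0], [0, 0, 0], [0, 0, 0], [0, 0, 0]]}}

```text
clock: 20.35
position: [0.4636, 0.3221, 0.1367]
ee_rot: [2.13, 2.309, 0.005]
force: [0.7, 0.3, -0.8]
width: 0.232
gripper_force: 15.0
```

>>> {"method": "carry_out", "body": {"claw": [1.5, 1.5, 1.5, 1.5, 1.5, 1.5, 1.5, 1.5, 1.5, 1.5, 1.5, 1.5, 1.5, 1.5, 1.5, 1.5, 1.5, 1.5, 1.5, 1.5], "delta_pos": [[-1, 0, 0], [-2, -0.02, 0], [-3, -0.03, 0], [-3, -0.03, 0], [-3, -0.03, 0], [-3, -0.03, 0], [-3, -0.03, 0], [-3, -0.03, 0], [-3, -0.03, 0], [-3, -0.03, 0], [-3, -0.03, 0], [-3, -0.03, 0], [-3, -0.03, 0], [-3, -0.03, 0], [-3, -0.03, 0], [-3, -0.03, 0], [-2.5, -0.03, 0], [-1.7, 0, 0], [-1, 0, 0], [0, 0, 0]], "angular": [[0, 0, 0], [0, 0, 0], [0, 0, 0], [0, 0, 0], [0, 0, 0], [0, 0, 0], [0, 0, 0], [0, 0, 0], [0, 0, 0], [0, 0, 0], [0, 0, 0], [0, 0, 0], [0, 0, 0], [0, 0, 0], [0, 0, 0], [0, 0, 0], [0, 0, 0], [0, 0, 0], [0, 0, 0], [0, 0, 0]]}}

```text
clock: 22.35
position: [0.4973, -0.1814, 0.1346]
ee_rot: [-2.133, -2.305, 0.002]
force: [1.1, -1.0, 0.0]
width: 0.232
gripper_force: 15.0
```

```bash
python3 - <<'E'
from h import *
p=arm.get_image('wrist');q=arm.get_image('scene')
save(q,'s4.png',(90,60,390,330),2)
for d in arm.place_of('tray_empty',p)[:2]: print(d['conf'],atz(p,pix(d['centre']),0))
s=arm.observe();print(s['clock'],s['position'],s['gripper_force'],s['width'],s['force'])
E
```

```text
0.59 [ 0.50834406 -0.17919717  0.        ]
22.5 [ 0.49823247 -0.17835849  0.13466227] 14.997796565294266 0.232955293167666 [ 0.01360503  0.89756441 -0.43652373]
```

View pics/s4.png

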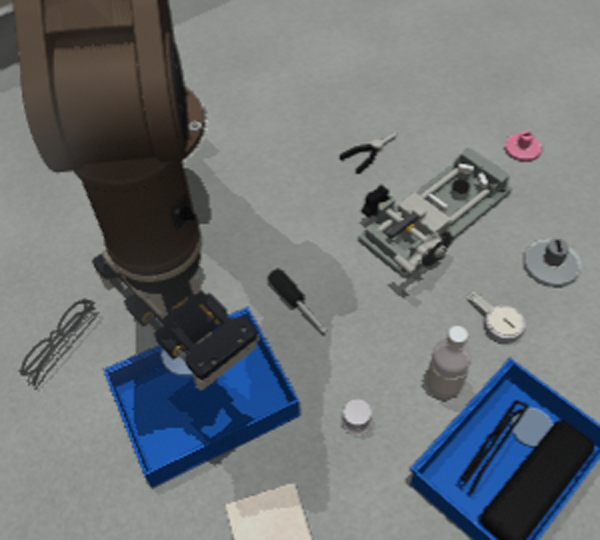

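The lens is held above the tray, and all the bystanders are in place. I'll lower it.

>>> {"method": "carry_out", "body": {"claw": [1.5, 1.5, 1.5, 1.5, 1.5, 1.5, 1.5, 1.5], "delta_pos": [[0, 0, 1], [0, 0, 2], [0, 0, 2.5], [0, 0, 2.5], [0, 0, 1.5], [0, 0, 1], [0, 0, 0.5], [0, 0, 0]], "angular": [[0, 0, 0], [0, 0, 0], [0, 0, 0], [0, 0, 0], [0, 0, 0], [0, 0, 0], [0, 0, 0], [0, 0, 0]]}}

```text
clock: 23.3
position: [0.4985, -0.179, 0.0246]
ee_rot: [-2.129, -2.309, 0.0]
force: [0.7, -0.2, -0.2]
width: 0.235
gripper_force: 15.0
```

>>> {"method": "carry_out", "body": {"claw": [1.5, 1.5, 1.5, 1.5], "delta_pos": [[0, 0, 0.15], [0, 0, 0.15], [0, 0, 0.1], [0, 0, 0]], "angular": [[0, 0, 0], [0, 0, 0], [0, 0, 0], [0, 0, 0]]}}

```text
clock: 23.7
position: [0.4988, -0.1792, 0.0212]
ee_rot: [2.13, 2.309, 0.0]
force: [-0.5, 0.9, -1.0]
width: 0.232
gripper_force: 15.0
```

>>> {"method": "carry_out", "body": {"claw": [1.5, 1.5, 1.5], "delta_pos": [[0, 0, 0.1], [0, 0, 0], [0, 0, 0]], "angular": [[0, 0, 0], [0, 0, 0], [0, 0, 0]]}}

```text
clock: 24.0
position: [0.4987, -0.1793, 0.02]
ee_rot: [2.13, 2.309, 0.0]
force: [0.5, 0.0, -0.4]
width: 0.231
gripper_force: 15.0
```

>>> {"method": "carry_out", "body": {"claw": [1.5, 1.5, 1.5], "delta_pos": [[0, 0, 0.1], [0, 0, 0], [0, 0, 0]], "angular": [[0, 0, 0], [0, 0, 0], [0, 0, 0]]}}

```text
clock: 24.3
position: [0.4987, -0.1793, 0.0191]
ee_rot: [2.13, 2.309, 0.0]
force: [-0.8, -0.3, 3.1]
width: 0.232
gripper_force: 15.0
```

>>> {"method": "carry_out", "body": {"claw": [1.5, 1.5, 1.5], "delta_pos": [[0, 0, 0.05], [0, 0, 0], [0, 0, 0]], "angular": [[0, 0, 0], [0, 0, 0], [0, 0, 0]]}}

```text
clock: 24.6
position: [0.4987, -0.1793, 0.0191]
ee_rot: [2.13, 2.309, 0.001]
force: [-3.0, 0.4, 10.4]
width: 0.239
gripper_force: 15.0
```

The lens is on the floor, at the expected 0.019. I'll ease off, open gently, and retreat.

>>> {"method": "carry_out", "body": {"claw": [1.5, 2.4, 2.8, 3.4, 4, 4, 4, 4, 4, 4, 4, 4, 4, 4], "delta_pos": [[0, 0, -0.04], [0, 0, 0], [0, 0, 0], [0, 0, 0], [0, 0, 0], [0, 0, 0], [0, 0, 0], [0, 0, -0.5], [0, 0, -1.5], [0, 0, -3], [0, 0, -4], [0, 0, -4], [0, 0, -2], [0, 0, 0]], "angular": [[0, 0, 0], [0, 0, 0], [0, 0, 0], [0, 0, 0], [0, 0, 0], [0, 0, 0], [0, 0, 0], [0, 0, 0], [0, 0, 0], [0, 0, 0], [0, 0, 0], [0, 0, 0], [0, 0, 0], [0, 0, 0]]}}

```text
clock: 26.0
position: [0.5004, -0.18, 0.1722]
ee_rot: [2.127, 2.306, 0.005]
force: [0.0, 1.0, 0.0]
width: 0.431
gripper_force: 0.0
```

```bash
python3 - <<'E'
from h import *
p=arm.get_image('wrist');save(p,'w5.png',s=1.2)
for d in arm.place_of('lens',p)[:2]: print(d['conf'],pix(d['centre']),atz(p,pix(d['centre']),0.004))
s=arm.observe();print(s['clock'],s['position'],s['width'],s['force'])
E
```

```text
0.89 [256.0, 174.912] [ 0.49847819 -0.17982094  0.004     ]
0.62 [236.9024, 11.4048] [ 0.46411988 -0.0020661   0.004     ]
26.1 [ 0.49870878 -0.17907783  0.16912881] 0.4363379001558163 [-0.35093945 -0.47972168 -0.37798355]
```

View pics/w5.png

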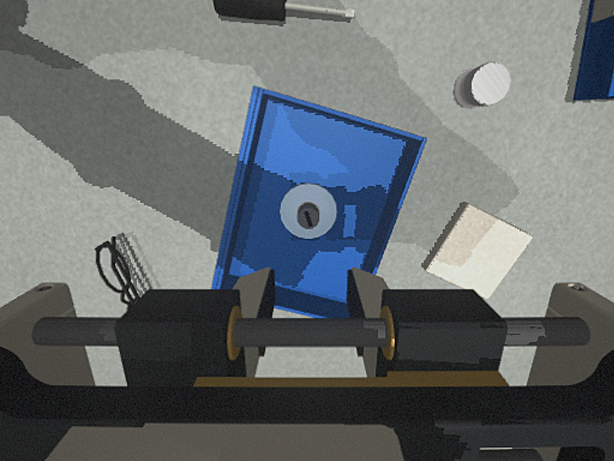

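The lens lies flat in the middle of the tray (308,211), block up, and the gripper is clear. Handing in.

```bash
python3 -c "
from cell import arm
print(arm.sign_off())"
```

```text
the job is handed in; nothing more can be done
None
```

The job is handed in: I released the pawl by feel (readings peaked near 9 N), let the jaw run back, and laid the lens flat, block up, in the middle of the empty tray, with no bystander seen to move; the hand-in gave no verdict.

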